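# Fit the grating insert into the mandoline and set the catch pan under it

### The job

Get the mandoline ready for grating the cheese: press the grating insert (the one with rows of raised teeth, teeth up) down into the open window of its sloping bed until both spring clips snap over its ends and it is fully home, and slide the catch pan fully in underneath, square to the mandoline and with the whole grating plate above it. Let go of both, and leave the slicing insert, the pepper mill, the mug and the cheese where they are.

Things in the scene. Friction and masses are not known exactly. Their poses are not given: they have to be found in the camera images.
- mandoline: Vegetable slicer stuck to the worktop, 340 mm long, 92 mm wide, at most 250 mm high, its bed sloping up at 30 degrees to the far right. Origin: on the worktop straight under the middle of its window; x to its high end, y away from the robot. Feet 150 mm before and a wire leg 165 mm behind the origin; between, the space under the bed is open from both sides (over 50 mm high within 85 mm).
- seat (a point): Centre of an insert when home in its window; x up the slope, y across, z square out of the bed. Window 144 mm long between runway blocks rising 27 mm over the rails; insert rests on two rails (56 mm over both, 16 mm deep), their top 10 mm below this point. A flared guide in each corner leaves 4 mm a side; between guides (100 mm) the sides are open for fingers down past the rails.
- clip_low (a joint): Leaf clip at the window's lower end, 24 mm wide, hinged at its foot (rad). Rounded nose 8 mm thick reaching 4 mm over the insert's end, flared tip up to 30 mm above the rails. 0 is closed; opens to about 0.16 as the insert's end passes and springs back to below 0.1 with it home. Pressing the insert past both clips takes about 10 to 15 N square to the bed. Clips and guides are smooth.
- clip_high (a joint): The same clip at the window's upper end.
- grater_center (a point): Grating insert's centre, half-way up: white frame 120 mm long (x), 60 mm wide (y), 20 mm high (z up, flat on the worktop), both ends chamfered above and below (110 mm long at top and bottom), long sides plain and upright; in its top a steel grating plate 88 by 50 mm with rows of small raised teeth. About 160 g. Either end may go up the slope.
- slicer_center (a point): Slicing insert's centre, half-way up: the same frame, but a plain steel plate with one slanting blade. Flat on the worktop; not wanted now.
- pan_center (a point): Catch pan's middle, 18 mm above its underside: open aluminium pan 130 mm (x) by 150 mm (y), 36 mm high, walls 3 mm, rim 136 by 156 mm, about 280 g, flat on the worktop, pulled out to the robot's side of the mandoline, one edge still under the bed; its stub handle on its own -y side points out. It belongs straight below seat, its y axis along the bed's y axis.
- pan_grip (a point): Middle of the pan's black stub handle: 22 mm wide (x), 70 mm long (y), 12 mm high, 28 mm above the worktop, 112 mm from the pan's middle.
- mill: Turned wooden pepper mill, standing, 54 mm wide at the foot and 158 mm high; origin at the middle of its foot.
- mug: White mug, 80 mm wide and 90 mm high; origin at the middle of its foot.
- cheese: Block of hard cheese, 50 by 110 by 45 mm, on a wooden board to the left of the mandoline; origin in the middle of its underside.
Things that resemble listed ones, but are neither listed nor needed, are in the scene too. What is shaped like the part that bears grater_center but orange is not meant.

How it is judged (in metres and radians):
At the end, for the whole second after the job is handed in: Insert home in the window, teeth up: 4 mm along, 6 mm across, 2.5 mm in height, 0.05 rad of parallel, turned < 0.12 rad, clips < 0.14 rad. Pan flat, insert's middle within 24 mm (pan x) and 45 mm (pan y) of its middle, square to 0.2 rad. At rest; other things moved < 30 mm (x of grater_center in the frame of seat between -0.004 and 0.004 m and y of grater_center in the frame of seat between -0.006 and 0.006 m and z of grater_center in the frame of seat between -0.0025 and 0.0025 m and angle between the z axis of grater_center and the z axis of seat, either way round below 0.05 rad and angle between the x axis of grater_center and the x axis of seat, either way round below 0.12 rad and angle between grater_center's own z axis and vertical below 0.8 rad and value of joint each of clip_low, clip_high below 0.14 rad and x of seat in the frame of pan_center between -0.024 and 0.024 m and y of seat in the frame of pan_center between -0.045 and 0.045 m and angle between the y axis of pan_center and the y axis of seat, either way round below 0.2 rad and angle between pan_center's own z axis and vertical below 0.05 rad and linear speed of each of grater, pan below 0.02 m/s and distance of each of slicer_center, mill, mug, cheese from where it was at the start of the episode below 0.03 m); the robot touches nothing.
It fails at once if the slicing insert, mill, mug or cheese is pushed more than 40 mm away or the mill or mug is tipped (distance of any of slicer_center, mill, mug, cheese from where it was at the start of the episode above 0.04 m or angle between any of mill, mug's own z axis and vertical above 0.6 rad).
It also fails if it takes over 72 s, if anything falls off the work surface, if the arm or the gripper's body presses on something with over 40 N, if the wrist force passes 120 N, or if a joint passes its speed limit or range.

### The arm

A 6-joint arm with a two-finger parallel gripper is mounted at the origin on the work surface. World frame = base frame: x ahead of the robot, y to its left, z up, the work surface at z = 0. Lengths are in m, angles in degrees, forces in N, time in s.
With the tool pointing down it reaches from about 0.3 to 0.775 m from the base axis. Payload 14.6 kg.
Tool frame: the origin (TCP) lies at the very end of the fingers, on their centre line; the grasp point (between the pads) lies 19 mm behind it; z points along the fingers, x is the direction in which the jaws open and shut, and the axes are right-handed (so a half turn about z gives the same grasp; the last joint's range is limited). The gripper opens to 85 mm and grips with 20 to 120 N. Pads are 22 mm wide; open, the fingers measure 114 mm over their backs; the gripper's body (76 mm by 85 mm) begins 54 mm behind the grasp point. The pads swing forward as they close: fully open they stand 13 mm farther back than shut.
Start: joints at [60.355, 17.183, 87.147, -0, 75.671, -3.816], TCP at [0.24, 0.495, 0.21] pointing down, gripper open.
Joint ranges: [-173.82, 173.82], [-45.26, 126.66], [13.44, 144.39], [-59.66, 239.66], [0, 175.72], [-146.38, 146.38]. Speed limits (degrees/s): [127.2, 127.2, 147.25, 180, 180, 180].

### API

Orientations are given as [roll, pitch, yaw] about the fixed x, y, z axes, in that order (R = Rz(yaw) Ry(pitch) Rx(roll)).
In Python, from workcell import robot, imaging, models gives the robot as it stands.
- The arm moves only by the tool arm_command, never from a script. Its argument "plan" is a list of rows, each an object with "translation": the shift along the tool's x, y, z in cm, a list of three; "spin": the turn about the tool's z in rad. In form: [{"translation": [tx, ty, tz], "spin": spin}, ...]. A call has 1 to 12 rows; each row shifts and turns the commanded pose from where the row before left it, along the tool's axes as they then stand; what a row does not reach is not made up. A row lasts 1/10 s, in which the tool goes at most 50 mm and 8.59 degrees, less where a joint would pass 70% of its speed; a pose out of reach is approached as far as the arm can. A call with a gripper value outside its range is refused whole. "gripper" is the opening, from 0 (shut) to 1 (fully open), set as the call begins (left out, the last holds). The fingers move at their own pace and stop on an object; "grip_force" is the grip in N (left out, the last holds). Time passes only in rows, so rows that do not move let the fingers close. It gives the time, the measured TCP pose, the force and the opening at its end, in the units of the state.
- robot.state(): the state, without advancing time (a new reading comes with each control period).
- imaging.capture(name): name is "scene" or "top"; returns a dict with "img" (400x640x3 uint8, blue, green, red), "mtx" (3x3 intrinsics, pixels), "pose" (4x4, takes a point from camera to world coordinates). Camera axes: x right, y down, z forward; pixel columns grow to the right and rows downward; lengths in m; the calibration is good to about 2 mm. A picture is of the moment at which its call begins. There is no depth.
- robot.sign_off(): hands the job in, once; it reports no verdict.
Trained networks look in the newest picture that a camera, given by its name, has taken for a name from the list of things; names that differ only in an ending like _2 or _b are one class to them, and where a whole thing is asked for, a point or a joint stands for the part that bears it (a point fixed in the world has none). Each returns a list of dicts, best first, with "conf" (0 to 1); they miss things now and then, are a little off and sometimes report something else, mostly with a low value. They report only what shows in the picture. A call takes as long as a camera call. They do not tell look-alikes from the thing itself.
- models.recognise(name, camera): "extent" ([centre column, centre row, width, height] in pixels, round what is visible of it).
- models.trace(name, camera): "region" (400x640 bool, what is visible of it) and "extent" ([centre column, centre row, width, height] in pixels, round what is visible of it).
- models.spot_point(name, camera): "position" ([column, row] in pixels: a listed point, or the origin of a listed thing).
The state is a dict: "time_s": time; "joint_pos": joint angles; "qvel": joint speeds; "joint_torque": joint torques, N m; "tool_pos": TCP position; "tcp_rot": TCP orientation; "wrist_force": force on the tool from outside, world axes, zero at the start; "moment": the same for the moment, N m; "finger_gap": opening from 0.0 (shut) to 1.0 (fully open).
Only numpy, scipy, OpenCV 4.12 (cv2) and the standard library are available. Lean on these libraries where they do the work, as an engineer would, in place of code of your own. Each camera call takes 0.05 s, during which the arm holds its last target. There are 200 camera calls.

## Working session

There is one attempt and no reset: what is moved stays moved. The work goes in short steps, Python scripts to look and compute and a tool call to move; the robot and the scene stay as the last step left them, time stands still between calls to the robot, and variables do not carry over. Pictures are saved under pics/ and viewed, about 8 in all and at most 12, crops included, and the job is handed in when it is done.

Besides the shell and the picture viewer there is one more tool, called after "Request:" as name(argument=value, ...) on one line, values as JSON. arm_command: Moves the arm, as the interface text tells. Its arguments: {"type":"object","properties":{"plan":{"type":"array","items":{"type":"object","properties":{"translation":{"type":"array","items":{"type":"number"}},"spin":{"type":"number"}}}},"gripper":{"type":"number"},"grip_force":{"type":"number"}},"required":["plan"]}

```bash
ls; mkdir -p pics
cat > h.py <<'E'
import numpy as np, cv2
from workcell import robot, imaging, models
def ray(c,uv):
    d=np.linalg.inv(c["mtx"])@np.array([uv[0],uv[1],1.]); P=np.array(c["pose"]); return P[:3,3],P[:3,:3]@d
def onz(c,uv,z):
    o,d=ray(c,uv); return o+d*(z-o[2])/d[2]
def proj(c,p):
    P=np.array(c["pose"]); q=np.array(c["mtx"])@(P[:3,:3].T@(np.array(p)-P[:3,3])); return q[:2]/q[2]
def tri(c1,u1,c2,u2):
    o1,d1=ray(c1,u1);o2,d2=ray(c2,u2);d1=d1/np.linalg.norm(d1);d2=d2/np.linalg.norm(d2)
    A=np.stack([d1,-d2],1);s=np.linalg.lstsq(A,o2-o1,rcond=None)[0]
    a=o1+s[0]*d1;b=o2+s[1]*d2;return (a+b)/2,np.linalg.norm(a-b)
E
python3 - <<'E'
from h import *
np.set_printoptions(precision=3,suppress=True)
C={k:imaging.capture(k) for k in("scene","top")}
for k,c in C.items():
    cv2.imwrite(f"pics/{k}0.png",c["img"]); print(k,c["pose"],c["mtx"])
for n in "mandoline seat grater_center slicer_center pan_center pan_grip mill mug cheese".split():
    for k in C:
        print(n,k,[(np.round(r["position"],1).tolist(),round(r["conf"],2)) for r in models.spot_point(n,k)])
print(robot.state())
E
```

```text
pics
scene [[ 0.665  0.614 -0.425  0.982]
 [ 0.747 -0.541  0.387 -0.518]
 [ 0.008 -0.575 -0.818  1.098]
 [ 0.     0.     0.     1.   ]] [[422.191   0.    326.087]
 [  0.    422.191 197.636]
 [  0.      0.      1.   ]]
top [[ 0.005 -0.993  0.118  0.31 ]
 [-1.    -0.005  0.    -0.058]
 [ 0.    -0.118 -0.993  1.636]
 [ 0.     0.     0.     1.   ]] [[429.066   0.    321.684]
 [  0.    429.066 196.328]
 [  0.      0.      1.   ]]
mandoline scene []
mandoline top [([299.7, 163.5], 0.95)]
seat scene [([383.9, 210.4], 0.83), ([301.0, 230.6], 0.36), ([442.2, 149.7], 0.19)]
seat top [([296.0, 156.5], 0.58)]
grater_center scene [([249.7, 255.4], 0.94), ([223.1, 358.5], 0.9), ([228.6, 206.3], 0.85), ([201.7, 295.5], 0.7), ([280.4, 201.0], 0.66)]
grater_center top [([375.5, 266.8], 0.88), ([334.3, 242.1], 0.87), ([431.4, 211.0], 0.83), ([386.8, 217.7], 0.75), ([297.9, 165.2], 0.75), ([441.9, 167.5], 0.73)]
slicer_center scene [([272.5, 294.5], 0.7)]
slicer_center top [([392.2, 178.2], 0.74)]
pan_center scene [([339.2, 230.2], 0.92)]
pan_center top [([319.5, 184.6], 0.87)]
pan_grip scene [([299.1, 227.3], 0.61), ([376.0, 162.1], 0.2)]
pan_grip top [([343.1, 203.8], 0.63)]
mill scene [([450.4, 197.9], 0.76)]
mill top [([226.7, 155.8], 0.78)]
mug scene [([377.6, 161.2], 0.56)]
mug top [([243.0, 220.1], 0.73)]
cheese scene [([441.9, 149.4], 0.97)]
cheese top [([193.3, 185.1], 0.67), ([228.0, 153.6], 0.56)]
{'time_s': 1.0, 'joint_pos': array([60.356, 17.181, 87.148, -0.001, 75.671, -3.815]), 'qvel': array([-0.   , -0.091,  0.011, -0.016, -0.025,  0.013]), 'joint_torque': array([  0.   , -54.335, -36.198,   0.   ,   0.   ,  -0.   ]), 'tool_pos': array([0.24 , 0.495, 0.21 ]), 'tcp_rot': array([179.999,  -0.   ,  64.172]), 'wrist_force': array([-0.564,  0.853,  0.174]), 'moment': array([ 0.03 ,  0.007, -0.012]), 'finger_gap': 1.0035196729328475}
```

Run:
```python
import cv2
a=cv2.imread("pics/scene0.png");b=cv2.imread("pics/top0.png")
cv2.imwrite("pics/scene0b.png",cv2.resize(a[90:400,120:520],(800,620))[:600])
cv2.imwrite("pics/top0b.png",cv2.resize(b[90:340,170:500],(792,600),interpolation=cv2.INTER_CUBIC))
```

```text
(no output)
```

View pics/scene0b.png

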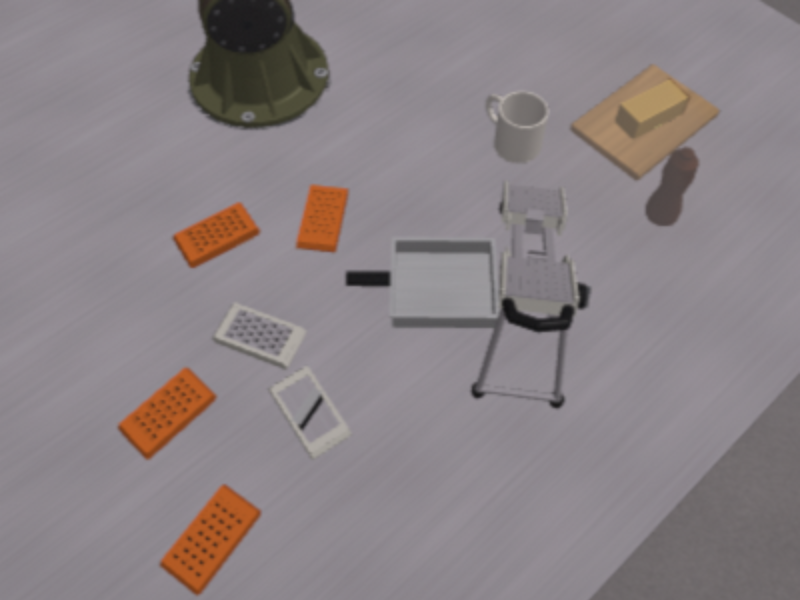

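View pics/top0b.png

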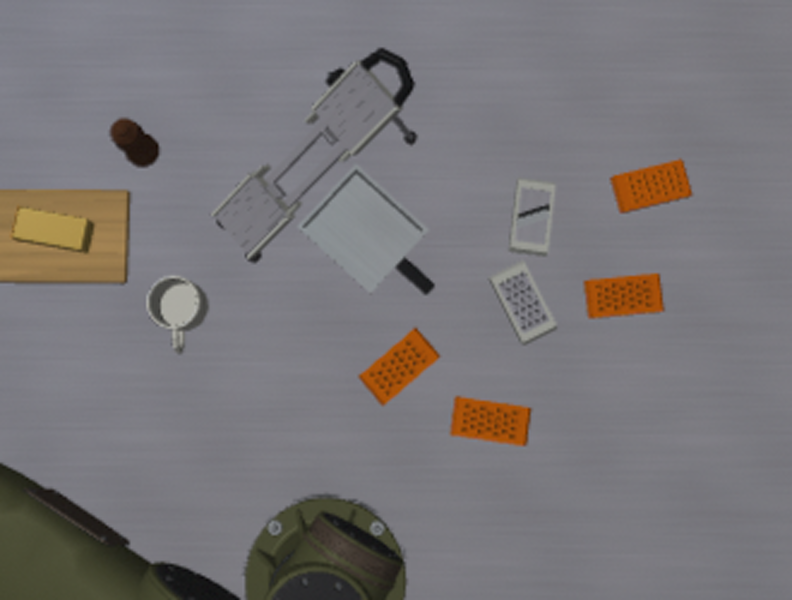

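The scene crop shows the white toothed insert at about (250,255), scene pixels. In the top view it is at (387,217). The candidates for it are:

| Candidate | Top pixel | Verdict |
|---|---|---|
| White grater | (387,217) | chosen |
| White slicer with blade | (392,178) | not wanted now |
| Orange inserts | (441,167), (431,211), (334,242), (375,267) | not meant |

The pan is at (320,185) and its handle at (343,204). The window is at about (297,158).

Run:
```python
from h import *
np.set_printoptions(precision=4,suppress=True)
C={k:imaging.capture(k) for k in("scene","top")}
s,t=C["scene"],C["top"]
print("seat",tri(s,(383.9,210.4),t,(296,156.5)))
print("mand top z0",onz(t,(299.7,163.5),0))
print("grat",tri(s,(249.7,255.4),t,(386.8,217.7)),onz(s,(249.7,255.4),.01),onz(t,(386.8,217.7),.01))
print("slicer",onz(s,(272.5,294.5),.01),onz(t,(392.2,178.2),.01))
print("pan",tri(s,(339.2,230.2),t,(319.5,184.6)),onz(s,(339.2,230.2),.018),onz(t,(319.5,184.6),.018))
print("grip",tri(s,(299.1,227.3),t,(343.1,203.8)),onz(s,(299.1,227.3),.028),onz(t,(343.1,203.8),.028))
def rect(n,k,near,z):
    for r in models.trace(n,k):
        m=r["region"].astype(np.uint8)
        if m[int(near[1]),int(near[0])]:
            p=np.argwhere(m)[:,::-1]
            w=np.array([onz(C[k],q,z)[:2] for q in p])
            bx=cv2.minAreaRect((w*1000).astype(np.float32)); print(n,k,bx, r["conf"])
rect("grater_center","scene",(249.7,255.4),.015);rect("grater_center","top",(386.8,217.7),.015)
rect("pan_center","scene",(339.2,230.2),.036);rect("pan_center","top",(319.5,184.6),.036)
rect("pan_grip","scene",(299,227),.03);rect("pan_grip","top",(343,204),.03)
rect("slicer_center","scene",(272.5,294.5),.015)
f=lambda k,x,y,w,h,sz:cv2.resize(C[k]["img"][y:y+h,x:x+w],sz,interpolation=cv2.INTER_CUBIC)
im=np.hstack([f("top",250,100,100,120,(450,540)),np.vstack([f("scene",360,175,60,80,(203,270)),f("top",365,190,50,66,(203,270))])])
cv2.imwrite("pics/m1.png",im)
```

```text
seat (array([0.6241, 0.0289, 0.1423]), np.float64(0.012958909402101041))
mand top z0 [0.6314 0.0279 0.    ]
grat (array([ 0.4227, -0.304 ,  0.0115]), np.float64(0.002447158185203722)) [ 0.4227 -0.3027  0.01  ] [ 0.4222 -0.3053  0.01  ]
slicer [ 0.5599 -0.3259  0.01  ] [ 0.574  -0.3279  0.01  ]
pan (array([ 0.5414, -0.0546,  0.0259]), np.float64(0.013092727262423639)) [ 0.5345 -0.0567  0.018 ] [ 0.5466 -0.0493  0.018 ]
grip (array([ 0.4665, -0.1437,  0.0474]), np.float64(0.014449392915532438)) [ 0.453  -0.1429  0.028 ] [ 0.4725 -0.1387  0.028 ]
grater_center scene ((428.4737548828125, -307.6478576660156), (124.51154327392578, 68.69849395751953), 24.402074813842773) 0.67
grater_center top ((429.33465576171875, -306.78118896484375), (118.2646255493164, 61.35645294189453), 26.103374481201172) 0.7
pan_center scene ((524.458984375, -81.51875305175781), (221.7328643798828, 152.25119018554688), 48.518428802490234) 0.86
pan_center top ((523.4610595703125, -77.92919921875), (222.71286010742188, 144.0113525390625), 47.33243942260742) 0.83
pan_grip scene ((523.1292114257812, -80.76895141601562), (222.45706176757812, 156.2873992919922), 47.72343063354492) 0.85
pan_grip top ((522.4417724609375, -77.82760620117188), (216.27871704101562, 136.08676147460938), 47.546085357666016) 0.74
slicer_center scene ((566.0372314453125, -322.69281005859375), (64.49016571044922, 122.12074279785156), 82.7674789428711) 0.69
```

View pics/m1.png

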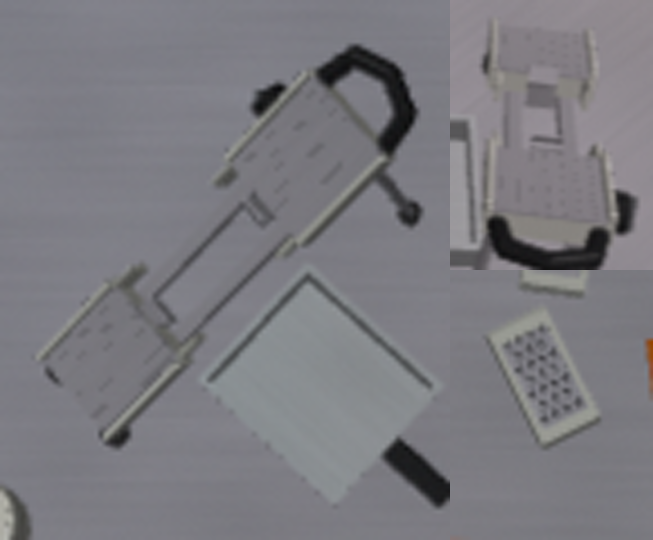

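The crop confirms the white toothed insert at top (387,217), with its long axis about 25° from world x. The bed runs from lower left to upper right, and the window is centred at about top (296.5,158). I need one sharper view of the window in both cameras to get the bed pose.

Run:
```python
import cv2,numpy as np
def f(k,x,y):
    im=cv2.resize(cv2.imread(f"pics/{k}0.png")[y:y+70,x:x+50],(400,560),interpolation=cv2.INTER_CUBIC)
    for i in range(10,50,10): cv2.putText(im,str(x+i),(i*8-10,10),0,.35,(0,0,255),1);cv2.line(im,(i*8,12),(i*8,18),(0,0,255),1)
    for i in range(10,70,10): cv2.putText(im,str(y+i),(0,i*8+4),0,.35,(0,0,255),1);cv2.line(im,(26,i*8),(32,i*8),(0,0,255),1)
    return cv2.convertScaleAbs(im,alpha=1.3)
cv2.imwrite("pics/m2.png",np.hstack([f("top",272,125),f("scene",363,175)]))
```

```text
(no output)
```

View pics/m2.png

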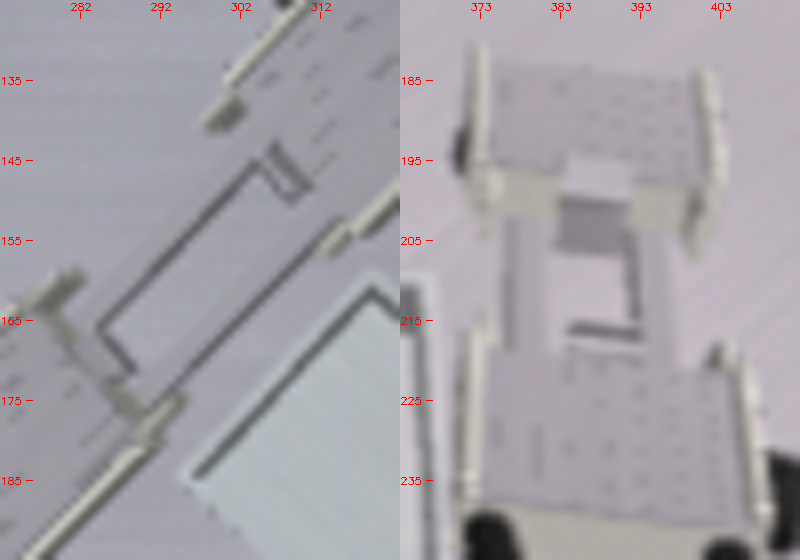

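```bash
cat > fit.py <<'E'
from h import *
from scipy.optimize import least_squares
np.set_printoptions(precision=4,suppress=True)
C={k:imaging.capture(k) for k in("scene","top")}
def T(p):
    ox,oy,yaw,zs=p; x=np.array([np.cos(yaw),np.sin(yaw),0]);y=np.array([-x[1],x[0],0]);z=np.array([0,0,1.])
    c,s=np.cos(np.pi/6),.5
    return np.stack([x*c+z*s,y,-x*s+z*c],1),np.array([ox,oy,zs])
def pix(p,k,q): R,o=T(p); return proj(C[k],R@(np.array(q)/1000)+o)
pts=[("scene",(-72,0,17),(387.7,196.9),1),("scene",(72,0,17),(389,220),1),("top",(-72,0,17),(283,169.4),1),("top",(72,0,17),(308.5,145),1),
("scene",(0,0,0),(383.9,210.4),2),("top",(0,0,0),(296,156.5),2)]
lines=[("top",(315.1,152.5),(0,-28,-10)),("top",(293.2,174.4),(0,-28,-10))]
def res(p):
    r=[]
    for k,q,u,s in pts: r+=list((pix(p,k,q)-u)/s)
    for k,u,q in lines:
        a=pix(p,k,(-60,q[1],q[2]));b=pix(p,k,(60,q[1],q[2]));d=(b-a)/np.linalg.norm(b-a);e=np.array(u)-a; r.append(2*(d[0]*e[1]-d[1]*e[0]))
    return r
f=least_squares(res,[.63,.03,-.76,.14])
print(f.x,np.degrees(f.x[2]));print(np.round(f.fun,1))
np.save("pose.npy",f.x)
if __name__=="__main__":
  def draw(k,x,y,w=60,h=70,sc=6.6):
    im=cv2.resize(C[k]["img"][y:y+h,x:x+w],None,fx=sc,fy=sc,interpolation=cv2.INTER_CUBIC)
    def pl(P,col):
        a=np.array([(pix(f.x,k,q)-(x-.5,y-.5))*sc for q in P]).astype(int); cv2.polylines(im,[a],False,col,1)
    for sy in(1,-1): pl([(-72,28*sy,-10),(72,28*sy,-10)],(0,0,255))
    for sx in(1,-1): pl([(sx*72,-46,17),(sx*72,46,17)],(0,200,0))
    pl([(-60,-30,-10),(60,-30,-10),(60,30,-10),(-60,30,-10),(-60,-30,-10)],(255,0,0))
    return im
  cv2.imwrite("pics/m3.png",np.hstack([draw("top",267,120),draw("scene",360,172)]))
E
python3 fit.py
```

```text
[ 0.6275  0.0277 -0.8727  0.1326] -49.99918549824621
[-0.6 -0.3 -1.4 -0.2 -0.   1.5  0.6 -0.5  1.3  1.4  0.9  0.4  0.8  1.1]
```

View pics/m3.png

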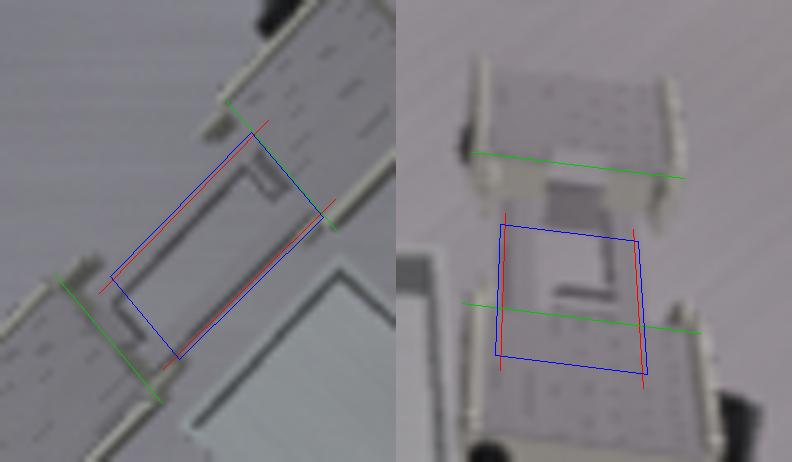

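```bash
python3 - <<'E'
s=open("fit.py").read()
s=s.replace('def res(p):','''L=[]
for y,ps in((-46,[(273.3,197.8),(336.7,135.6)]),(46,[(258.9,180),(318.9,116.7)])): L+=[("top",u,y) for u in ps]
for y,ps in((-45,[(373,180.6),(374,197),(373.4,218),(371.8,236)]),(45,[(401.4,183.8),(402.5,198),(406.1,221.3),(408.3,238.8)])): L+=[("scene",u,y) for u in ps]
lines+=[(k,u,(0,y,None)) for k,u,y in L]
def res(p):
    h=p[4];p=p[:4]''').replace("(-60,q[1],q[2])","(-60,q[1],q[2] if q[2] else h*1000)").replace("(60,q[1],q[2])","(60,q[1],q[2] if q[2] else h*1000)").replace("2*(d[0]","1.*(d[0]").replace("-.76,.14]","-.76,.14,.02]").replace("f.x,k,q","f.x[:4],k,q")
open("fit.py","w").write(s)
E
python3 fit.py
python3 - <<'E'
from h import *
from scipy.optimize import least_squares
np.set_printoptions(precision=4,suppress=True)
C={k:imaging.capture(k) for k in("scene","top")}
# pan inner/rim corners seen: top m2 rim corner(372,288), m1 corners
for n,k,u,z in [("corner far","top",(272+372/8-.5,125+275/8-.5),.036)]:
    print(n,onz(C[k],u,z))
m1=lambda x,y:(250+x/4.5-.5,100+y/4.5-.5)
for u in [(308,268),(440,388),(335,505),(202,380)]: print(onz(C["top"],m1(*u),.036))
s0=lambda x,y:(120+x/2-.5,90+y/2-.5)
for u in [(391,240),(497,240),(500,326),(390,326)]: print("s",onz(C["scene"],s0(*u),.036))
print("handle end", onz(C["top"],m1(445,500),.03),onz(C["scene"],s0(346,278),.03))
E
```

```text
[ 0.6296  0.0308 -0.8642  0.13    0.0093] -49.51409697818044
[ 0.3  0.1  0.1  0.2 -0.7  1.2 -0.3 -1.   1.9  1.5  0.5  0.2  1.4  1.3
 -0.1  0.7  1.4  1.4 -0.3 -1.9 -2.1 -1.2 -0.2  0.4 -0.3 -0.4]
corner far [ 0.6425 -0.0432  0.036 ]
[ 0.6418 -0.043   0.036 ]
[ 0.5402 -0.154   0.036 ]
[ 0.4416 -0.0666  0.036 ]
[0.5459 0.0452 0.036 ]
s [ 0.4405 -0.07    0.036 ]
s [0.5463 0.05   0.036 ]
s [ 0.652  -0.0498  0.036 ]
s [ 0.5493 -0.1659  0.036 ]
handle end [ 0.4467 -0.1584  0.03  ] [ 0.4443 -0.1608  0.03  ]
```

Run:
```python
from h import *
np.set_printoptions(precision=4,suppress=True)
C={k:imaging.capture(k) for k in("scene","top")}
s0=lambda x,y:(120+x/2-.5,90+y/2-.5)
a=onz(C["scene"],s0(478,390),.008);b=onz(C["scene"],s0(557,399),.008);d=b-a
print(a,b,np.linalg.norm(d),np.degrees(np.arctan2(d[1],d[0]))-90,(a+b)/2)
m1=lambda x,y:(250+x/4.5-.5,100+y/4.5-.5)
print(onz(C["top"],m1(409,214),.008), onz(C["top"],m1(118,437),.008))
R=[proj(C["top"],p) for p in ([.63,.03,0],)]
print(R)
for y in (-43,-46,-50):
    for q in(165,-150):
        t=np.radians(y); x=np.array([np.cos(t),np.sin(t)]);print(y,q,np.array([.6296,.0308])+x*q/1000)
```

```text
[ 0.6932 -0.1303  0.008 ] [ 0.7745 -0.0584  0.008 ] 0.10859746660496998 -48.49082612839886 [ 0.7338 -0.0943  0.008 ]
[ 0.6954 -0.1293  0.008 ] [0.5008 0.1177 0.008 ]
[array([299.1651, 163.8511])]
-43 165 [ 0.7503 -0.0817]
-43 -150 [0.5199 0.1331]
-46 165 [ 0.7442 -0.0879]
-46 -150 [0.5254 0.1387]
-50 165 [ 0.7357 -0.0956]
-50 -150 [0.5332 0.1457]
```

The poses agree well enough to act on:
- **Seat:** about (0.629, 0.030, 0.130), bed x at −49.7°. The wire leg's midpoint confirms this.
- **Grater:** about (0.427, −0.3065), long axis at 25°.
- **Pan:** yaw about −42.6°, centre about (0.542, −0.055).

The tool can only point down, so I'll hook the insert in upper end first, letting it pivot between the pads. I turn the tool first.

Request:
arm_command(plan=[{"translation": [0, 0, 0], "spin": 0.14}, {"translation": [0, 0, 0], "spin": 0.14}, {"translation": [0, 0, 0], "spin": 0.14}, {"translation": [0, 0, 0], "spin": 0.14}, {"translation": [0, 0, 0], "spin": 0.14}, {"translation": [0, 0, 0], "spin": 0.14}, {"translation": [0, 0, 0], "spin": 0.14}, {"translation": [0, 0, 0], "spin": 0.14}, {"translation": [0, 0, 0], "spin": 0.14}, {"translation": [0, 0, 0], "spin": 0.14}, {"translation": [0, 0, 0], "spin": 0.14}, {"translation": [0, 0, 0], "spin": 0.14}], gripper=1, grip_force=20)

```text
time_s: 3.05
tool_pos: [0.2396, 0.495, 0.2099]
tcp_rot: [-180.0, -0.0, -32.4]
wrist_force: [0.2, -0.4, 0.2]
finger_gap: 0.998
```

Request:
arm_command(plan=[{"translation": [0, 0, 0], "spin": 0.14}, {"translation": [0, 0, 0], "spin": 0.14}, {"translation": [0, 0, 0], "spin": 0.14}, {"translation": [0, 0, 0], "spin": 0.14}, {"translation": [0, 0, 0], "spin": 0.015}])

```text
time_s: 3.55
tool_pos: [0.2396, 0.495, 0.2099]
tcp_rot: [180.0, -0.0, -65.2]
wrist_force: [0.1, -0.4, 0.7]
finger_gap: 1.0
```

```bash
cat >> h.py <<'E'
def delta(tgt,yaw=None):
    s=robot.state(); p=s["tool_pos"]; psi=np.radians(s["tcp_rot"][2])
    d=np.array(tgt)-p
    x=np.array([np.cos(psi),np.sin(psi),0]);y=np.array([x[1],-x[0],0])
    out=np.array([d@x,d@y,-d[2]])*100
    print("t",round(s["time_s"],2),"pos",np.round(p,4),"rot",np.round(s["tcp_rot"],2),"F",np.round(s["wrist_force"],1),"gap",round(s["finger_gap"],3))
    print("shift cm",np.round(out,2),"spin",None if yaw is None else round((s["tcp_rot"][2]-yaw)/57.2958,3))
E
python3 -c "
from h import *
delta([.427,-.3065,.12],-65)"
```

```text
t 3.55 pos [0.2396 0.495  0.2099] rot [180.    -0.   -65.19] F [ 0.1 -0.4  0.7] gap 1.0
shift cm [80.62 16.63  8.99] spin -0.003
```

Request:
arm_command(plan=[{"translation": [3.36, 0.69, 0], "spin": 0}, {"translation": [3.36, 0.69, 0], "spin": 0}, {"translation": [3.36, 0.69, 0], "spin": 0}, {"translation": [3.36, 0.69, 0], "spin": 0}, {"translation": [3.36, 0.69, 0], "spin": 0}, {"translation": [3.36, 0.69, 0], "spin": 0}, {"translation": [3.36, 0.69, 0], "spin": 0}, {"translation": [3.36, 0.69, 0], "spin": 0}, {"translation": [3.36, 0.69, 0], "spin": 0}, {"translation": [3.36, 0.69, 0], "spin": 0}, {"translation": [3.36, 0.69, 0], "spin": 0}, {"translation": [3.36, 0.69, 0], "spin": 0}])

```text
time_s: 4.75
tool_pos: [0.3348, 0.0932, 0.2101]
tcp_rot: [-180.0, -0.0, -64.8]
wrist_force: [0.3, 0.9, -0.6]
finger_gap: 1.002
```

Request:
arm_command(plan=[{"translation": [3.36, 0.69, 0.6], "spin": 0}, {"translation": [3.36, 0.69, 0.6], "spin": 0}, {"translation": [3.36, 0.69, 0.6], "spin": 0}, {"translation": [3.36, 0.69, 0.6], "spin": 0}, {"translation": [3.36, 0.69, 0.6], "spin": 0}, {"translation": [3.36, 0.69, 0.6], "spin": 0}, {"translation": [3.36, 0.69, 0.6], "spin": 0}, {"translation": [3.36, 0.69, 0.6], "spin": 0}, {"translation": [3.36, 0.69, 0.6], "spin": 0}, {"translation": [3.36, 0.69, 0.6], "spin": 0}, {"translation": [3.36, 0.69, 0.6], "spin": 0}, {"translation": [3.36, 0.69, 0.6], "spin": 0}])

```text
time_s: 5.95
tool_pos: [0.4301, -0.3074, 0.1376]
tcp_rot: [-180.0, -0.0, -64.8]
wrist_force: [0.6, 0.3, 0.4]
finger_gap: 0.997
```

Run:
```python
from h import *
delta([.427,-.3065,.05],-65)
c=imaging.capture("top");s=imaging.capture("scene")
print(proj(s,[.427,-.3065,.02]))
f=lambda c,x,y:cv2.resize(c["img"][y:y+90,x:x+80],(400,450),interpolation=cv2.INTER_CUBIC)
cv2.imwrite("pics/g1.png",np.hstack([f(c,345,175),f(s,210,205)]))
```

```text
t 5.95 pos [ 0.4301 -0.3074  0.1376] rot [-1.7999e+02 -1.0000e-02 -6.4810e+01] F [0.6 0.3 0.4] gap 0.997
shift cm [-0.21  0.24  8.76] spin 0.003
[249.00136205 255.59504044]
```

View pics/g1.png

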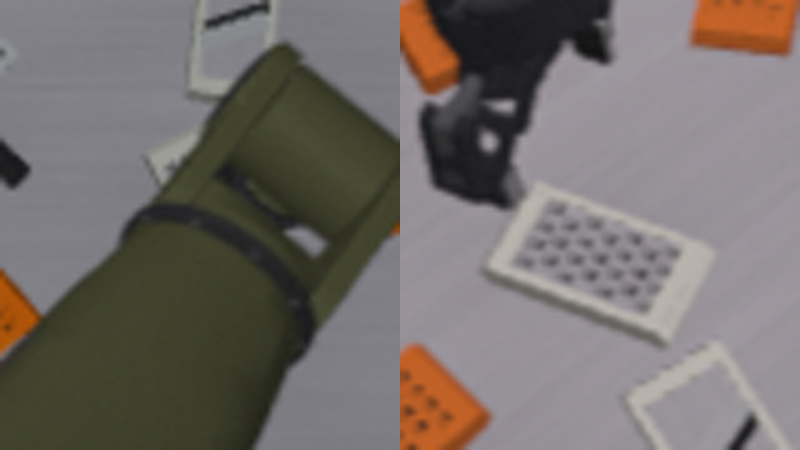

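The grater's top centre is at about scene (249.5,256.5), within 2 mm of my estimate. Descending.

Request:
arm_command(plan=[{"translation": [-0.2, 0.25, 2], "spin": 0}, {"translation": [0, 0, 2], "spin": 0}, {"translation": [0, 0, 2], "spin": 0}, {"translation": [0, 0, 2], "spin": 0}, {"translation": [0, 0, 2], "spin": 0}, {"translation": [0, 0, 2], "spin": 0}, {"translation": [0, 0, 1.2], "spin": 0}, {"translation": [0, 0, 0.6], "spin": 0}, {"translation": [0, 0, 0], "spin": 0}])

```text
time_s: 6.95
tool_pos: [0.4267, -0.3049, -0.0003]
tcp_rot: [180.0, 0.0, -65.0]
wrist_force: [0.4, 0.4, 0.5]
finger_gap: 1.005
```

Request:
arm_command(plan=[{"translation": [0, 0, 0], "spin": 0}, {"translation": [0, 0, 0], "spin": 0}, {"translation": [0, 0, 0], "spin": 0}, {"translation": [0, 0, 0], "spin": 0}, {"translation": [0, 0, 0], "spin": 0}, {"translation": [0, 0, 0], "spin": 0}, {"translation": [0, 0, 0], "spin": 0}, {"translation": [0, 0, 0], "spin": 0}], gripper=0.3, grip_force=25)

```text
time_s: 7.75
tool_pos: [0.4268, -0.3051, -0.0001]
tcp_rot: [180.0, 0.0, -65.0]
wrist_force: [-0.2, 0.1, -0.2]
finger_gap: 0.298
```

Run:
```python
from h import *
s=imaging.capture("scene")
cv2.imwrite("pics/g2.png",cv2.resize(s["img"][205:305,190:310],(720,600),interpolation=cv2.INTER_CUBIC))
```

```text
(no output)
```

View pics/g2.png

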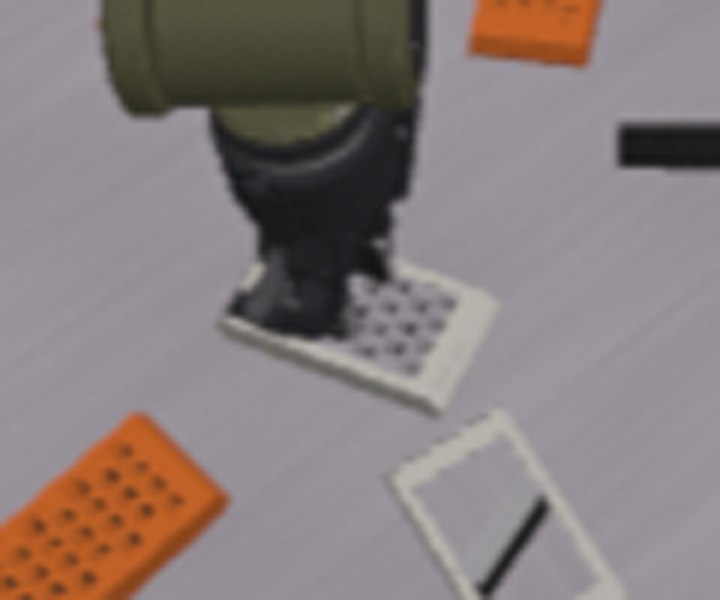

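The fingers shut to 0.298 without stopping on the insert, which has not moved. They look as if they sit over its left part. I'll check the geometry.

Run:
```python
from h import *
s=imaging.capture("scene")
np.set_printoptions(precision=1,suppress=True)
def f(p,y,hw,z):
    t=np.radians(y);x=np.array([np.cos(t),np.sin(t),0])
    return [proj(s,np.array(p)+sg*hw*x+[0,0,z]) for sg in(1,-1)]
print("g1 open",f([.4301,-.3074,.1376],-64.8,.05,.013))
for z in(0,.01,.02,.03,.04): print(z,f([.4268,-.3051,0],-65,.0125,z),f([.4268,-.3051,0],-65,.022,z))
print(robot.state()["wrist_force"],robot.state()["finger_gap"])
```

```text
g1 open [array([232.4, 249. ]), array([251.7, 218.2])]
0 [array([248.2, 262.1]), array([252.5, 254.9])] [array([246.6, 264.8]), array([254.1, 252.2])]
0.01 [array([247.7, 260.5]), array([252. , 253.3])] [array([246. , 263.3]), array([253.6, 250.6])]
0.02 [array([247.2, 258.9]), array([251.5, 251.7])] [array([245.5, 261.7]), array([253.1, 249. ])]
0.03 [array([246.7, 257.3]), array([251., 250.])] [array([245. , 260.1]), array([252.7, 247.3])]
0.04 [array([246.1, 255.6]), array([250.5, 248.3])] [array([244.5, 258.4]), array([252.2, 245.6])]
[ 0.7 -0.8 -0.7] 0.29986364047710984
```

Request:
arm_command(plan=[{"translation": [0, 0, 0.3], "spin": 0}, {"translation": [0, 0, 0], "spin": 0}])

```text
time_s: 8.05
tool_pos: [0.4271, -0.3053, -0.0025]
tcp_rot: [-180.0, -0.0, -65.0]
wrist_force: [-2.3, 2.9, 11.1]
finger_gap: 0.304
```

Request:
arm_command(plan=[{"translation": [0, 0, -1.5], "spin": 0}, {"translation": [0, 0, -1.5], "spin": 0}, {"translation": [0, 0, 0], "spin": 0}, {"translation": [0, 0, 0], "spin": 0}, {"translation": [0, 0, 0], "spin": 0}, {"translation": [0, 0, 0], "spin": 0}], gripper=1)

```text
time_s: 8.65
tool_pos: [0.4265, -0.3049, 0.0261]
tcp_rot: [180.0, 0.1, -65.0]
wrist_force: [0.2, -0.1, -0.7]
finger_gap: 0.999
```

```bash
cat > ov.py <<'E'
from h import *
import sys
s=imaging.capture("scene");st=robot.state();p=st["tool_pos"];t=np.radians(st["tcp_rot"][2]);x=np.array([np.cos(t),np.sin(t),0])
print(p,st["wrist_force"],st["finger_gap"])
im=s["img"].copy();cv2.imwrite(f"pics/{sys.argv[1]}_raw.png",im)
E
python3 ov.py a
```

```text
[ 0.42653019 -0.30495558  0.02623912] [-0.20371682 -0.52679332  0.94050007] 1.001983002148424
```

Request:
arm_command(plan=[{"translation": [0, 0, 1], "spin": 0}, {"translation": [0, 0, 1], "spin": 0}, {"translation": [0, 0, 0.8], "spin": 0}, {"translation": [0, 0, 0], "spin": 0}])

```text
time_s: 9.1
tool_pos: [0.4261, -0.3046, -0.0028]
tcp_rot: [179.9, 0.1, -65.0]
wrist_force: [-0.3, -0.1, 0.1]
finger_gap: 0.996
```

```bash
python3 ov.py b
python3 - <<'E'
from h import *
s=imaging.capture("scene")
st=robot.state();p=st["tool_pos"];t=np.radians(st["tcp_rot"][2]);x=np.array([np.cos(t),np.sin(t),0]);y=np.array([x[1],-x[0],0])
o=[]
for n,h in(("a",.028),("b",0)):
    im=cv2.imread(f"pics/{n}_raw.png")[195:285,205:275];im=cv2.resize(im,None,fx=5.6,fy=5.6,interpolation=cv2.INTER_CUBIC)
    for sg in(1,-1):
      for yy in(-.011,.011):
        q=(proj(s,p+[0,0,h+.013]+sg*.0425*x+yy*y)-(204.5,194.5))*5.6; cv2.circle(im,tuple(int(v) for v in q),3,(0,0,255),-1)
    o.append(cv2.convertScaleAbs(im,alpha=1.4,beta=20))
cv2.imwrite("pics/ab.png",np.hstack(o))
E
```

```text
[ 0.42642809 -0.30485359 -0.00196147] [-0.33474658  0.366684    0.1602562 ] 1.0006244925560615
```

View pics/ab.png

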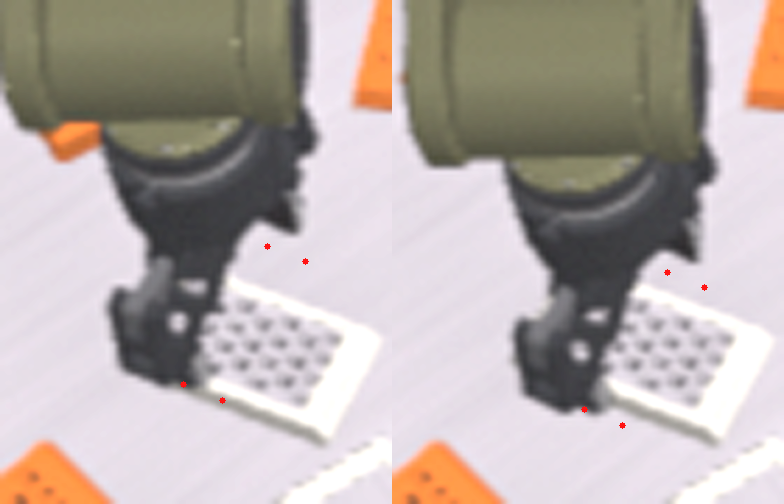

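The fingers are not where the geometry says they should be, so I'll probe the bare table with closed fingers and look at the tip.

Request:
arm_command(plan=[{"translation": [0, 0, -2], "spin": 0}, {"translation": [0, 0, -2.5], "spin": 0}, {"translation": [0, 0, -2.5], "spin": 0}, {"translation": [0, 4, 0], "spin": 0}, {"translation": [0, 4, 0], "spin": 0}, {"translation": [0, 4, 0], "spin": 0}, {"translation": [0, 0, 2], "spin": 0}, {"translation": [0, 0, 2], "spin": 0}, {"translation": [0, 0, 2], "spin": 0}, {"translation": [0, 0, 0.8], "spin": 0}, {"translation": [0, 0, 0], "spin": 0}], gripper=0)

```text
time_s: 10.3
tool_pos: [0.3179, -0.3555, 0.0005]
tcp_rot: [180.0, 0.1, -65.0]
wrist_force: [0.8, -0.5, 1.2]
finger_gap: -0.002
```

Run:
```python
from h import *
s=imaging.capture("scene");st=robot.state();p=st["tool_pos"]
print(p,st["tcp_rot"],st["wrist_force"],st["finger_gap"],st["joint_pos"])
q=proj(s,p);print(q,proj(s,p+[0,0,.02]))
for r in models.spot_point("grater_center","scene"): print(np.round(r["position"],1),round(r["conf"],2))
x0,y0=int(q[0])-55,int(q[1])-65
im=cv2.resize(s["img"][y0:y0+100,x0:x0+110],None,fx=6,fy=6,interpolation=cv2.INTER_CUBIC)
c=((q-(x0-.5,y0-.5))*6).astype(int);cv2.circle(im,tuple(map(int,c)),3,(0,0,255),-1)
cv2.imwrite("pics/c.png",cv2.convertScaleAbs(im,alpha=1.5,beta=25))
```

```text
[ 0.31817411 -0.35589488  0.00125192] [-1.79999876e+02 -1.42990159e-03 -6.50214617e+01] [-0.14048104  0.24409476  0.32524176] -0.00011281720991122999 [-5.25998702e+01  2.50791682e+01  1.08469034e+02 -2.56956385e-04
  4.64503742e+01  1.24217685e+01]
[214.45177425 243.65996843] [213.01369841 240.31597698]
[249.5 257.5] 0.94
[230.1 208.4] 0.9
[299.9 229.6] 0.7
[202.4 295.3] 0.67
[280.3 200.4] 0.6
```

View pics/c.png

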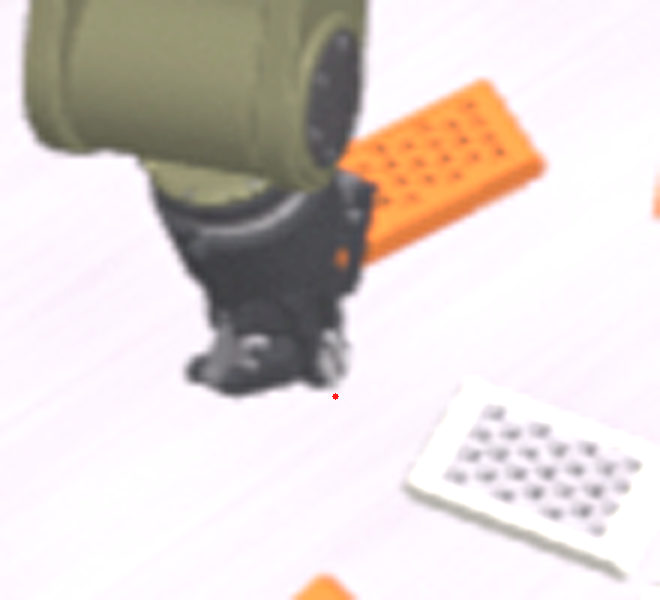

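The closed tips are at about (330,385) in the crop, a little above the dot at (335,396). Horizontally they match, so I'll probe for the table height.

Request:
arm_command(plan=[{"translation": [0, 0, 0.3], "spin": 0}, {"translation": [0, 0, 0.2], "spin": 0}, {"translation": [0, 0, 0], "spin": 0}])

```text
time_s: 10.7
tool_pos: [0.3181, -0.3558, -0.0041]
tcp_rot: [-180.0, -0.0, -65.0]
wrist_force: [-0.2, -0.5, 0.0]
finger_gap: -0.001
```

Request:
arm_command(plan=[{"translation": [0, 0, 0.3], "spin": 0}, {"translation": [0, 0, 0.2], "spin": 0}, {"translation": [0, 0, 0], "spin": 0}])

```text
time_s: 11.0
tool_pos: [0.3179, -0.3557, -0.0094]
tcp_rot: [180.0, 0.0, -65.0]
wrist_force: [-0.2, -0.3, -0.8]
finger_gap: -0.001
```

Request:
arm_command(plan=[{"translation": [0, 0, 0.3], "spin": 0}, {"translation": [0, 0, 0.2], "spin": 0}, {"translation": [0, 0, 0], "spin": 0}])

```text
time_s: 11.3
tool_pos: [0.3179, -0.3557, -0.0144]
tcp_rot: [180.0, 0.0, -65.0]
wrist_force: [-0.4, 0.9, -0.5]
finger_gap: 0.001
```

Request:
arm_command(plan=[{"translation": [0, 0, 0.3], "spin": 0}, {"translation": [0, 0, 0], "spin": 0}])

```text
time_s: 11.5
tool_pos: [0.3179, -0.3557, -0.0174]
tcp_rot: [180.0, 0.0, -65.0]
wrist_force: [-0.3, 0.5, 0.6]
finger_gap: -0.002
```

Request:
arm_command(plan=[{"translation": [0, 0, 0.3], "spin": 0}, {"translation": [0, 0, 0], "spin": 0}])

```text
time_s: 11.7
tool_pos: [0.3179, -0.3556, -0.0205]
tcp_rot: [180.0, 0.0, -65.0]
wrist_force: [-0.1, -0.3, -0.1]
finger_gap: 0.003
```

Request:
arm_command(plan=[{"translation": [0, 0, 0.3], "spin": 0}, {"translation": [0, 0, 0], "spin": 0}])

```text
time_s: 11.9
tool_pos: [0.3182, -0.356, -0.0215]
tcp_rot: [180.0, -0.0, -65.0]
wrist_force: [-8.9, 10.3, 32.8]
finger_gap: -0.001
```

The table is touched at a reported z of −0.021, so the tips sit 21 mm higher than reported. That also explains the missed grasp: the fingers closed on top of the insert. I'll apply this offset from here on.

Request:
arm_command(plan=[{"translation": [0, 0, -3], "spin": 0}, {"translation": [0, 0, -4], "spin": 0}, {"translation": [0, 0, -3], "spin": 0}], gripper=1)

```text
time_s: 12.2
tool_pos: [0.3181, -0.3559, 0.0788]
tcp_rot: [-180.0, -0.1, -65.0]
wrist_force: [-0.3, 0.3, 0.1]
finger_gap: 0.509
```

Run:
```python
from h import *
s=imaging.capture("scene")
for r in models.spot_point("grater_center","scene")[:1]: print(onz(s,r["position"],.01),r["position"])
for r in models.trace("grater_center","scene"):
    if r["region"][257,249]:
        p=np.argwhere(r["region"])[:,::-1]
        for z in(.015,): print(cv2.minAreaRect((np.array([onz(s,q,z)[:2] for q in p])*1000).astype(np.float32)))
im=s["img"].astype(int)
# white frame top by brightness
m=(im.min(2)>170)
x=m[235:285,215:285];n,l,st,ce=cv2.connectedComponentsWithStats(x.astype(np.uint8));print(st[1:],ce[1:])
delta([.427,-.3065,.08],-65)
```

```text
[ 0.33474224 -0.10754358  0.01      ] [284.0, 199.6]
((429.54931640625, -306.00543212890625), (121.08526611328125, 69.86640930175781), 27.003463745117188)
[[ 13   7  44  30 234]
 [ 41  39  25  11  73]] [[37.2991453  21.94017094]
 [53.05479452 44.54794521]]
t 12.35 pos [ 0.3186 -0.3565  0.0783] rot [-179.96   -0.2   -65.03] F [ 0.2  1.1 -0.4] gap 0.761
shift cm [  0.05 -11.94  -0.17] spin -0.0
```

Request:
arm_command(plan=[{"translation": [0, -4, 0], "spin": 0}, {"translation": [0, -4, 0], "spin": 0}, {"translation": [0, -3.9, 0], "spin": 0}, {"translation": [0, 0, 0], "spin": 0}, {"translation": [0, 0, 2], "spin": 0}, {"translation": [0, 0, 2], "spin": 0}, {"translation": [0, 0, 2], "spin": 0}, {"translation": [0, 0, 2], "spin": 0}, {"translation": [0, 0, 1.2], "spin": 0}, {"translation": [0, 0, 0.6], "spin": 0}, {"translation": [0, 0, 0], "spin": 0}])

```text
time_s: 13.45
tool_pos: [0.4254, -0.3054, -0.0218]
tcp_rot: [180.0, 0.1, -65.0]
wrist_force: [-0.3, -0.0, 0.7]
finger_gap: 1.0
```

Request:
arm_command(plan=[{"translation": [0, 0, 0], "spin": 0}, {"translation": [0, 0, 0], "spin": 0}, {"translation": [0, 0, 0], "spin": 0}, {"translation": [0, 0, 0], "spin": 0}, {"translation": [0, 0, 0], "spin": 0}, {"translation": [0, 0, 0], "spin": 0}], gripper=0.3, grip_force=25)

```text
time_s: 14.05
tool_pos: [0.4263, -0.306, -0.0201]
tcp_rot: [-180.0, -0.1, -65.0]
wrist_force: [-0.5, 0.4, 7.2]
finger_gap: 0.697
```

Gripped: the opening is 0.697, about 59 mm. Lifting and turning towards the bed.

Request:
arm_command(plan=[{"translation": [0, 0, -1], "spin": 0}, {"translation": [0, 0, -2.3], "spin": -0.1}, {"translation": [0, 0, -2.4], "spin": -0.14}, {"translation": [0, 0, -2.4], "spin": -0.14}, {"translation": [0, 0, -2.4], "spin": -0.14}, {"translation": [0, 0, -2.4], "spin": -0.14}, {"translation": [0, 0, -2.4], "spin": -0.14}, {"translation": [0, 0, -2.4], "spin": -0.14}, {"translation": [0, 0, -2.4], "spin": -0.14}, {"translation": [0, 0, -2.4], "spin": -0.14}, {"translation": [0, 0, -2.4], "spin": -0.14}, {"translation": [0, 0, -1.2], "spin": -0.14}])

```text
time_s: 15.25
tool_pos: [0.426, -0.3056, 0.2427]
tcp_rot: [179.9, -0.1, 21.2]
wrist_force: [-0.3, 0.1, -1.5]
finger_gap: 0.695
```

Request:
arm_command(plan=[{"translation": [0, 0, 0], "spin": -0.14}, {"translation": [0, 0, 0], "spin": -0.14}, {"translation": [0, 0, 0], "spin": -0.06}, {"translation": [0, 0, 0], "spin": 0}])

```text
time_s: 15.65
tool_pos: [0.4257, -0.3054, 0.2405]
tcp_rot: [180.0, -0.0, 40.4]
wrist_force: [0.4, -0.3, -2.0]
finger_gap: 0.694
```

```bash
python3 -c "
from h import *
delta([.629,.030,.25],40.3)"
```

```text
t 15.65 pos [ 0.4257 -0.3054  0.2405] rot [179.98  -0.    40.44] F [ 0.4 -0.3 -2. ] gap 0.694
shift cm [ 37.23 -12.33  -0.95] spin 0.002
```

Request:
arm_command(plan=[{"translation": [2, -0.7, 0], "spin": 0}, {"translation": [3.3, -1.1, 0], "spin": 0}, {"translation": [3.3, -1.1, 0], "spin": 0}, {"translation": [3.3, -1.1, 0], "spin": 0}, {"translation": [3.3, -1.1, 0], "spin": 0}, {"translation": [3.3, -1.1, 0], "spin": 0}, {"translation": [3.3, -1.1, 0], "spin": 0}, {"translation": [3.3, -1.1, 0], "spin": 0}, {"translation": [3.3, -1.1, 0], "spin": 0}, {"translation": [3.3, -1.1, 0], "spin": 0}, {"translation": [3.3, -1.1, 0], "spin": 0}, {"translation": [2.2, -0.7, 0], "spin": 0}])

```text
time_s: 16.85
tool_pos: [0.6293, 0.0321, 0.2401]
tcp_rot: [-180.0, -0.0, 40.3]
wrist_force: [0.4, -0.3, -0.7]
finger_gap: 0.696
```

Run:
```python
from h import *
delta([.629,.030,.18],40.3)
t=imaging.capture("top");s=imaging.capture("scene")
for k in("top","scene"):
    print(k,[(np.round(r["position"],1),round(r["conf"],2)) for r in models.spot_point("grater_center",k)],[np.round(r["position"],1) for r in models.spot_point("seat",k)])
p=robot.state()["tool_pos"]+[0,0,.03]
print("expected grater",proj(t,p),proj(s,p))
f=lambda c,x,y:cv2.resize(c["img"][y:y+90,x:x+70],(400,514),interpolation=cv2.INTER_CUBIC)
cv2.imwrite("pics/i1.png",np.hstack([f(t,262,115),f(s,345,165)]))
```

```text
t 16.85 pos [0.6293 0.0321 0.2401] rot [-179.98   -0.     40.32] F [ 0.4 -0.3 -0.7] gap 0.696
shift cm [-0.16  0.13  6.01] spin 0.0
top [(array([374., 268.]), 0.97), (array([440.2, 167.1]), 0.88), (array([294.5, 147.4]), 0.51)] []
scene [(array([223.8, 359.4]), 0.87), (array([281.1, 199. ]), 0.83), (array([226.8, 207. ]), 0.77), (array([201.4, 299.6]), 0.72), (array([395.9, 179.2]), 0.64), (array([271. , 296.6]), 0.38)] [array([384.7, 207.1])]
expected grater [295.0806743  148.24226401] [394.13274767 182.5863235 ]
```

View pics/i1.png

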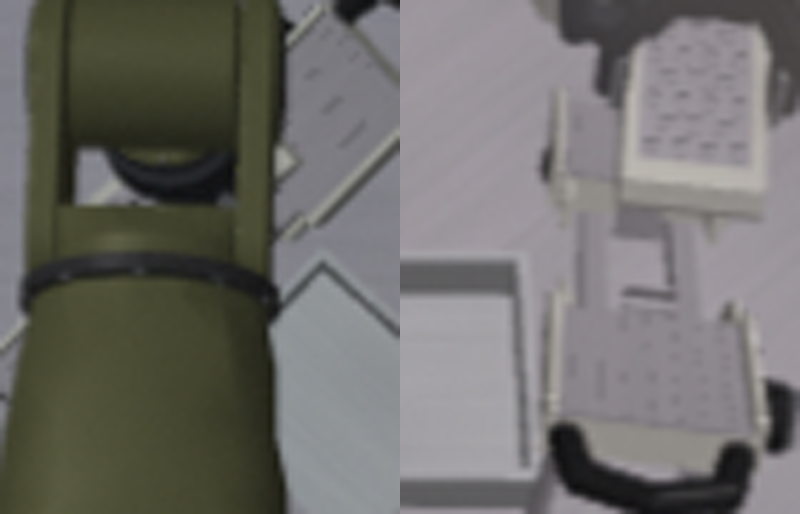

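The scene view shows the insert level between the pads at the expected place, with its top at about (700,110) in the crop. Its front edge is parallel to the block edges. Going to the stand-off point on the bed normal.

Request:
arm_command(plan=[{"translation": [-0.1, -1.5, 0], "spin": 0}, {"translation": [-0.1, -1.4, 1], "spin": 0}, {"translation": [0, 0, 2], "spin": 0}, {"translation": [0, 0, 2], "spin": 0}, {"translation": [0, 0, 2], "spin": 0}, {"translation": [0, 0, 1.2], "spin": 0}, {"translation": [0, 0, 0.6], "spin": 0}, {"translation": [0, 0, 0], "spin": 0}, {"translation": [0, 0, 0], "spin": 0}])

```text
time_s: 18.05
tool_pos: [0.6089, 0.0506, 0.1528]
tcp_rot: [180.0, -0.1, 40.4]
wrist_force: [0.2, -0.0, -0.1]
finger_gap: 0.695
```

```bash
cat >> h.py <<'E'
def seatpos(sx=.6296,sy=.0308,sz=.130,yaw=-49.7):
    st=robot.state();t=np.radians(yaw);X=np.array([np.cos(t),np.sin(t),0]);Y=np.array([-X[1],X[0],0]);Z=np.array([0,0,1.])
    d=st["tool_pos"]+[0,0,.03]-[sx,sy,sz]
    print("seat frame mm",np.round(np.array([d@(X*.866+Z*.5),d@Y,d@(-X*.5+Z*.866)])*1000,1),"F up/down-slope,y,normal",np.round([st["wrist_force"]@(X*.866+Z*.5),st["wrist_force"]@Y,st["wrist_force"]@(-X*.5+Z*.866)],1),"t",st["time_s"],"gap",round(st["finger_gap"],3))
E
python3 -c "
from h import *
seatpos()"
```

```text
seat frame mm [ 1.8 -3.  60. ] F up/down-slope,y,normal [ 0.1  0.2 -0.2] t 18.05 gap 0.695
```

Request:
arm_command(plan=[{"translation": [0.15, 0.25, 0.43], "spin": 0}, {"translation": [0, 0.25, 0.43], "spin": 0}, {"translation": [0, 0.25, 0.43], "spin": 0}, {"translation": [0, 0.25, 0.43], "spin": 0}, {"translation": [0, 0.25, 0.43], "spin": 0}, {"translation": [0, 0.25, 0.43], "spin": 0}, {"translation": [0, 0, 0], "spin": 0}])

```text
time_s: 18.75
tool_pos: [0.6194, 0.0406, 0.1256]
tcp_rot: [-179.9, -0.0, 40.4]
wrist_force: [-1.5, 2.8, 0.6]
finger_gap: 0.697
```

```bash
python3 -c "
from h import *
seatpos()"
```

```text
seat frame mm [ 0.6 -1.4 29.3] F up/down-slope,y,normal [-2.4  0.7  2.1] t 18.75 gap 0.697
```

Request:
arm_command(plan=[{"translation": [0, 0.15, 0.26], "spin": 0}, {"translation": [0, 0.15, 0.26], "spin": 0}, {"translation": [0, 0, 0], "spin": 0}])

```text
time_s: 19.05
tool_pos: [0.6211, 0.0389, 0.1208]
tcp_rot: [-179.9, -0.0, 40.4]
wrist_force: [-5.1, 7.3, 3.1]
finger_gap: 0.693
```

```bash
python3 -c "
from h import *
seatpos()
s=imaging.capture('scene')
print([(np.round(r['position'],1),round(r['conf'],2)) for r in models.spot_point('grater_center','scene')])"
```

```text
seat frame mm [ 0.3 -1.2 23.8] F up/down-slope,y,normal [-6.1  0.8  7.1] t 19.05 gap 0.693
[(array([386.4, 203.9]), 0.98), (array([225.6, 360.2]), 0.84), (array([279.6, 198.9]), 0.69), (array([227.1, 206. ]), 0.6)]
```

The contact is at 45°, which means the upper end is on the high clip's flare. I'll back down-slope about 4 mm.

Request:
arm_command(plan=[{"translation": [0, -0.17, 0.1], "spin": 0}, {"translation": [0, -0.17, 0.1], "spin": 0}, {"translation": [0, 0, 0], "spin": 0}])

```text
time_s: 19.45
tool_pos: [0.6194, 0.0406, 0.1192]
tcp_rot: [180.0, -0.0, 40.4]
wrist_force: [-0.6, 2.1, 5.0]
finger_gap: 0.693
```

```bash
python3 -c "
from h import *
seatpos()"
```

```text
seat frame mm [-2.6 -1.4 23.7] F up/down-slope,y,normal [0.8 0.8 5.3] t 19.45 gap 0.693
```

The force is now purely normal, so the lower corner of the upper end is on the rails. Pressing along the bed normal to lay it down.

Request:
arm_command(plan=[{"translation": [0, 0.15, 0.26], "spin": 0}, {"translation": [0, 0.15, 0.26], "spin": 0}, {"translation": [0, 0.15, 0.26], "spin": 0}, {"translation": [0, 0, 0], "spin": 0}])

```text
time_s: 19.85
tool_pos: [0.6219, 0.0375, 0.111]
tcp_rot: [-179.9, 0.0, 40.4]
wrist_force: [-2.8, 3.7, 3.3]
finger_gap: 0.696
```

```bash
python3 -c "
from h import *
seatpos()"
```

```text
seat frame mm [-3.2 -1.5 14.6] F up/down-slope,y,normal [-2.3  0.2  5.2] t 19.85 gap 0.696
```

Request:
arm_command(plan=[{"translation": [0, 0.15, 0.26], "spin": 0}, {"translation": [0, 0.15, 0.26], "spin": 0}, {"translation": [0, 0.1, 0.17], "spin": 0}, {"translation": [0, 0, 0], "spin": 0}])

```text
time_s: 20.25
tool_pos: [0.6253, 0.0347, 0.1056]
tcp_rot: [179.9, -0.1, 40.4]
wrist_force: [-3.2, 6.2, 11.2]
finger_gap: 0.696
```

Run:
```python
from h import *
seatpos()
s=imaging.capture("scene")
cv2.imwrite("pics/i2_raw.png",s["img"])
```

```text
seat frame mm [-2.2 -0.7  7.7] F up/down-slope,y,normal [-0.3  1.6 13.1] t 20.25 gap 0.696
```

Request:
arm_command(plan=[{"translation": [0, 0.1, 0.17], "spin": 0}, {"translation": [0, 0.1, 0.17], "spin": 0}, {"translation": [0, 0, 0], "spin": 0}], grip_force=45)

```text
time_s: 20.6
tool_pos: [0.6262, 0.0333, 0.1018]
tcp_rot: [180.0, -0.1, 40.4]
wrist_force: [-4.6, 6.7, 9.6]
finger_gap: 0.694
```

Run:
```python
from h import *
seatpos()
```

```text
seat frame mm [-2.7 -1.   3.6] F up/down-slope,y,normal [-2.2  0.9 12.3] t 20.6 gap 0.694
```

Request:
arm_command(plan=[{"translation": [0, 0.1, 0.17], "spin": 0}, {"translation": [0, 0.1, 0.17], "spin": 0}, {"translation": [0, 0, 0], "spin": 0}], grip_force=60)

```text
time_s: 20.9
tool_pos: [0.6265, 0.0331, 0.1014]
tcp_rot: [-179.9, -0.1, 40.4]
wrist_force: [-30.0, 14.8, 42.5]
finger_gap: 0.691
```

Run:
```python
from h import *
seatpos()
```

```text
seat frame mm [-2.5 -0.9  3.1] F up/down-slope,y,normal [ -5.3 -13.3  52.2] t 20.9 gap 0.691
```

It stops hard at 52 N: either home or blocked. I'll relax, open, lift clear down-slope and look.

Request:
arm_command(plan=[{"translation": [0, -0.1, -0.17], "spin": 0}, {"translation": [0, 0, 0], "spin": 0}, {"translation": [0, 0, 0], "spin": 0}, {"translation": [0, 0, 0], "spin": 0}, {"translation": [0, 0, 0], "spin": 0}, {"translation": [0, 0, -1], "spin": 0}, {"translation": [0, 0, -2], "spin": 0}, {"translation": [0, 0, -3], "spin": 0}, {"translation": [0, 0, -3], "spin": 0}, {"translation": [-2, 0, -3], "spin": 0}, {"translation": [-3, 0, -2], "spin": 0}], gripper=1, grip_force=25)

```text
time_s: 22.0
tool_pos: [0.5887, -0.0004, 0.2417]
tcp_rot: [179.9, -0.1, 40.5]
wrist_force: [-0.2, -1.4, 0.6]
finger_gap: 1.002
```

Request:
arm_command(plan=[{"translation": [-4, 0, 0], "spin": 0}, {"translation": [-4, 0, 0], "spin": 0}, {"translation": [-4, 0, 0], "spin": 0}, {"translation": [-4, 0, 0], "spin": 0}, {"translation": [-4, 0, 0], "spin": 0}, {"translation": [0, 0, 0], "spin": 0}])

```text
time_s: 22.6
tool_pos: [0.434, -0.1322, 0.2402]
tcp_rot: [179.9, -0.0, 40.2]
wrist_force: [-0.4, 0.3, 0.4]
finger_gap: 1.003
```

Run:
```python
from h import *
t=imaging.capture("top");s=imaging.capture("scene")
np.set_printoptions(precision=4,suppress=True)
R={}
for k in("top","scene"):
    for n in("grater_center","seat","pan_center","pan_grip"): print(k,n,[(np.round(r["position"],1).tolist(),round(r["conf"],2)) for r in models.spot_point(n,k) if abs(r["position"][0]-(300 if k=="top" else 350))<60])
print(robot.state()["tool_pos"])
f=lambda c,x,y:cv2.resize(c["img"][y:y+80,x:x+55],(400,582),interpolation=cv2.INTER_CUBIC)
cv2.imwrite("pics/i3.png",np.hstack([f(t,270,120),f(s,360,170)]))
```

```text
top grater_center [([297.2, 156.8], 0.59)]
top seat [([293.6, 158.5], 0.9)]
top pan_center [([318.6, 184.6], 0.88)]
top pan_grip []
scene grater_center [([388.2, 207.4], 0.61), ([378.6, 161.2], 0.27)]
scene seat [([386.5, 210.1], 0.85)]
scene pan_center [([340.2, 229.7], 0.87), ([300.0, 230.0], 0.25)]
scene pan_grip [([301.2, 228.8], 0.78)]
[ 0.4364 -0.1298  0.2389]
```

View pics/i3.png

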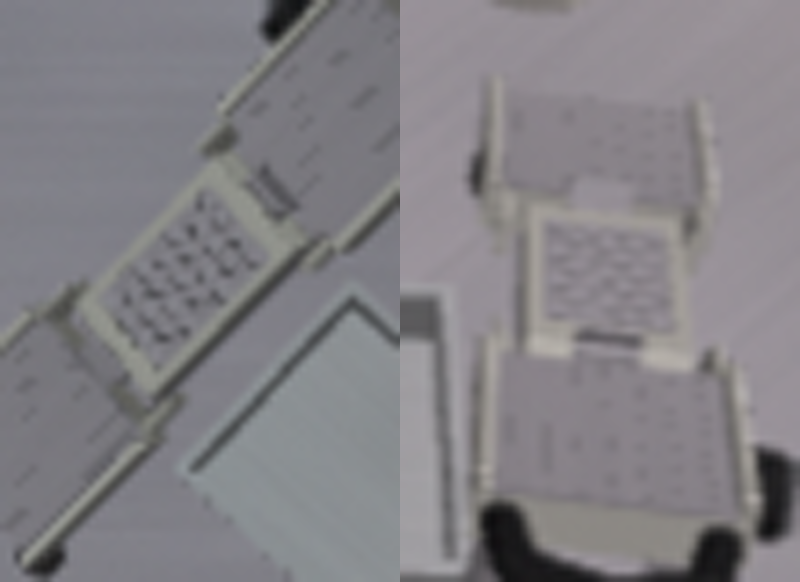

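The grater sits square in the window, teeth up, at top-crop (190,280) and scene-crop (605,270). To be sure it is home I'll press each end with closed fingers and compare the contact heights, which should follow 30°.

```bash
cat >> h.py <<'E'
def sp(h,z,y=-.001):
    t=np.radians(-49.7);X=np.array([np.cos(t),np.sin(t),0]);Y=np.array([-X[1],X[0],0])
    return np.array([.6296,.0308,z])+X*h+Y*y
E
python3 - <<'E'
from h import *
t=imaging.capture("top");s=imaging.capture("scene")
print(tri(s,(388.2,207.4),t,(297.2,156.8)))
delta(sp(-.0443,.16),40.3)
E
```

```text
(array([0.62565507, 0.02994775, 0.1560205 ]), np.float64(0.003192193490707039))
t 23.2 pos [ 0.4363 -0.13    0.239 ] rot [-1.7999e+02  1.0000e-02  4.0420e+01] F [-0.2  0.   0.2] gap 0.999
shift cm [25.05 -4.14  7.9 ] spin 0.002
```

Request:
arm_command(plan=[{"translation": [3, -0.5, 0], "spin": 0}, {"translation": [3.5, -0.6, 0], "spin": 0}, {"translation": [3.7, -0.6, 0], "spin": 0}, {"translation": [3.7, -0.6, 0], "spin": 0}, {"translation": [3.7, -0.6, 1], "spin": 0}, {"translation": [3.7, -0.6, 2], "spin": 0}, {"translation": [3.7, -0.6, 2], "spin": 0}, {"translation": [0, 0, 2.5], "spin": 0}, {"translation": [0, 0, 2.2], "spin": 0}, {"translation": [0, 0, 2], "spin": 0}, {"translation": [0, 0, 1], "spin": 0}, {"translation": [0, 0, 0], "spin": 0}], gripper=0)

```text
time_s: 24.4
tool_pos: [0.5995, 0.0631, 0.1109]
tcp_rot: [-179.9, 0.1, 40.4]
wrist_force: [0.5, 0.5, 0.3]
finger_gap: 0.003
```

```bash
python3 -c "
from h import *
delta(sp(-.0443,.105),40.3)"
```

```text
t 24.4 pos [0.5995 0.0631 0.1109] rot [-1.7992e+02  1.0000e-01  4.0390e+01] F [0.5 0.5 0.3] gap 0.003
shift cm [ 0.11 -0.02  0.59] spin 0.002
```

Request:
arm_command(plan=[{"translation": [0, 0, 0.3], "spin": 0}, {"translation": [0, 0, 0.2], "spin": 0}, {"translation": [0, 0, 0], "spin": 0}])

```text
time_s: 24.7
tool_pos: [0.6002, 0.063, 0.1076]
tcp_rot: [180.0, -0.0, 40.4]
wrist_force: [0.7, -0.1, 0.6]
finger_gap: -0.001
```

Request:
arm_command(plan=[{"translation": [0, 0, 0.2], "spin": 0}, {"translation": [0, 0, 0], "spin": 0}])

```text
time_s: 24.9
tool_pos: [0.6003, 0.0631, 0.1056]
tcp_rot: [180.0, -0.0, 40.4]
wrist_force: [-0.4, 0.0, 2.8]
finger_gap: -0.003
```

Request:
arm_command(plan=[{"translation": [0, 0, 0.2], "spin": 0}, {"translation": [0, 0, 0], "spin": 0}])

```text
time_s: 25.1
tool_pos: [0.6006, 0.063, 0.1051]
tcp_rot: [179.9, -0.1, 40.4]
wrist_force: [-6.8, -0.6, 16.3]
finger_gap: -0.0
```

Request:
arm_command(plan=[{"translation": [0, 0, 0.15], "spin": 0}, {"translation": [0, 0, 0], "spin": 0}])

```text
time_s: 25.3
tool_pos: [0.6007, 0.0631, 0.105]
tcp_rot: [179.9, -0.1, 40.4]
wrist_force: [-12.4, -0.2, 28.0]
finger_gap: -0.003
```

The low end is solid at 0.105. Now the high end.

Request:
arm_command(plan=[{"translation": [0, 0, -2], "spin": 0}, {"translation": [0, 0, -3], "spin": 0}, {"translation": [0, 0, -2], "spin": 0}, {"translation": [0, 3, 0], "spin": 0}, {"translation": [0, 3, 0], "spin": 0}, {"translation": [0, 0, 0], "spin": 0}, {"translation": [0, 0, 1.5], "spin": 0}, {"translation": [0, 0, 1.2], "spin": 0}, {"translation": [0, 0, 0.4], "spin": 0}, {"translation": [0, 0, 0], "spin": 0}])

```text
time_s: 26.3
tool_pos: [0.6381, 0.0181, 0.1398]
tcp_rot: [-179.9, 0.1, 40.4]
wrist_force: [-0.1, 1.0, -0.9]
finger_gap: -0.0
```

Request:
arm_command(plan=[{"translation": [0, 0, 0.2], "spin": 0}, {"translation": [0, 0, 0], "spin": 0}])

```text
time_s: 26.5
tool_pos: [0.6385, 0.0181, 0.1394]
tcp_rot: [-180.0, -0.0, 40.4]
wrist_force: [-7.6, 0.6, 10.4]
finger_gap: 0.002
```

Request:
arm_command(plan=[{"translation": [0, 0, 0.25], "spin": 0}, {"translation": [0, 0, 0], "spin": 0}])

```text
time_s: 26.7
tool_pos: [0.6387, 0.0182, 0.139]
tcp_rot: [180.0, -0.1, 40.4]
wrist_force: [-15.8, 1.4, 26.2]
finger_gap: -0.0
```

Request:
arm_command(plan=[{"translation": [0, 0, -2], "spin": 0}, {"translation": [0, 0, -3], "spin": 0}, {"translation": [0, 0, -4], "spin": 0}, {"translation": [-2, 0, -2], "spin": 0}, {"translation": [-4, 0, 0], "spin": 0}, {"translation": [-4, 0, 0], "spin": 0}, {"translation": [-4, 0, 0], "spin": 0}, {"translation": [-4, 0, 0], "spin": 0}, {"translation": [0, 0, 0], "spin": 0}], gripper=0.6)

```text
time_s: 27.6
tool_pos: [0.4995, -0.101, 0.2463]
tcp_rot: [180.0, 0.0, 40.3]
wrist_force: [-0.7, 0.0, 0.1]
finger_gap: 0.6
```

Home: both ends are solid, and the slope between them is 30° to within about 0.005 rad. Now the pan handle, estimated at (0.467, −0.136) with jaw axis at −42.7°.

Request:
arm_command(plan=[{"translation": [0, 0, 0], "spin": 0.14}, {"translation": [0, 0, 0], "spin": 0.14}, {"translation": [0, 0, 0], "spin": 0.14}, {"translation": [0, 0, 0], "spin": 0.14}, {"translation": [0, 0, 0], "spin": 0.14}, {"translation": [0, 0, 0], "spin": 0.14}, {"translation": [0, 0, 0], "spin": 0.14}, {"translation": [0, 0, 0], "spin": 0.14}, {"translation": [0, 0, 0], "spin": 0.14}, {"translation": [0, 0, 0], "spin": 0.14}, {"translation": [0, 0, 0], "spin": 0.05}, {"translation": [0, 0, 0], "spin": 0}])

```text
time_s: 28.8
tool_pos: [0.5021, -0.0987, 0.2458]
tcp_rot: [-180.0, 0.0, -42.7]
wrist_force: [0.0, -0.1, 0.6]
finger_gap: 0.6
```

Run:
```python
from h import *
delta([.467,-.136,-.012],-42.7)
t=imaging.capture("top");s=imaging.capture("scene")
for k in("top","scene"):
    for n in("pan_center","pan_grip","grater_center"): print(k,n,[(np.round(r["position"],1).tolist(),round(r["conf"],2)) for r in models.spot_point(n,k)][:2])
# dark handle in scene
g=s["img"][210:245,285:325].max(2)<70
p=np.argwhere(g)[:,::-1]+[285,210]
w=np.array([onz(s,q,.034)[:2] for q in p]);print(len(p),cv2.minAreaRect((w*1000).astype(np.float32)))
```

```text
t 28.8 pos [ 0.5021 -0.0987  0.2458] rot [-1.800e+02  1.000e-02 -4.268e+01] F [ 0.  -0.1  0.6] gap 0.6
shift cm [-0.05  5.12 25.78] spin 0.0
top pan_center [([320.0, 185.4], 0.79)]
top pan_grip [([344.1, 205.3], 0.96)]
top grater_center [([433.4, 213.5], 0.96), ([439.6, 167.2], 0.92)]
scene pan_center [([339.8, 230.1], 0.63)]
scene pan_grip []
scene grater_center [([222.7, 359.6], 0.95), ([201.1, 298.2], 0.73)]
151 ((468.827392578125, -139.0829620361328), (61.81973648071289, 20.3957576751709), 48.55466079711914)
```

Request:
arm_command(plan=[{"translation": [0.05, 2.5, 2], "spin": 0}, {"translation": [0.05, 2.6, 2.8], "spin": 0}, {"translation": [0, 0, 3], "spin": 0}, {"translation": [0, 0, 3], "spin": 0}, {"translation": [0, 0, 3], "spin": 0}, {"translation": [0, 0, 3], "spin": 0}, {"translation": [0, 0, 3], "spin": 0}, {"translation": [0, 0, 2.5], "spin": 0}, {"translation": [0, 0, 2], "spin": 0}, {"translation": [0, 0, 1], "spin": 0}, {"translation": [0, 0, 0.4], "spin": 0}, {"translation": [0, 0, 0], "spin": 0}])

```text
time_s: 30.4
tool_pos: [0.4682, -0.1375, -0.0107]
tcp_rot: [-180.0, -0.0, -42.7]
wrist_force: [0.3, 0.2, 0.1]
finger_gap: 0.599
```

Request:
arm_command(plan=[{"translation": [0, 0, 0], "spin": 0}, {"translation": [0, 0, 0], "spin": 0}, {"translation": [0, 0, 0], "spin": 0}, {"translation": [0, 0, 0], "spin": 0}, {"translation": [0, 0, 0], "spin": 0}], gripper=0.05, grip_force=30)

```text
time_s: 30.9
tool_pos: [0.4684, -0.1376, -0.0101]
tcp_rot: [-180.0, -0.1, -42.7]
wrist_force: [-1.6, 0.6, 6.8]
finger_gap: 0.25
```

Run:
```python
from h import *
delta([.541,-.0395,-.012],-49.7)
```

```text
t 30.9 pos [ 0.4684 -0.1376 -0.0101] rot [-1.7997e+02 -7.0000e-02 -4.2680e+01] F [-1.6  0.6  6.8] gap 0.25
shift cm [ -1.31 -12.13   0.19] spin 0.122
```

Request:
arm_command(plan=[{"translation": [-0.1, -0.6, 0], "spin": 0.012}, {"translation": [-0.1, -1, 0], "spin": 0.012}, {"translation": [-0.1, -1, 0], "spin": 0.012}, {"translation": [-0.1, -1, 0], "spin": 0.012}, {"translation": [-0.1, -1, 0], "spin": 0.012}, {"translation": [-0.1, -1, 0], "spin": 0.012}, {"translation": [-0.1, -1, 0], "spin": 0.012}, {"translation": [-0.1, -1, 0], "spin": 0.012}, {"translation": [-0.1, -1, 0], "spin": 0.012}, {"translation": [-0.1, -1, 0], "spin": 0.012}, {"translation": [0, -0.6, 0], "spin": 0}, {"translation": [0, 0, 0], "spin": 0}])

```text
time_s: 32.1
tool_pos: [0.5355, -0.0594, -0.01]
tcp_rot: [-179.9, -0.1, -49.5]
wrist_force: [2.2, 0.9, 2.9]
finger_gap: 0.252
```

Run:
```python
from h import *
delta([.541,-.0395,-.012],-49.7)
```

```text
t 32.1 pos [ 0.5355 -0.0594 -0.01  ] rot [-1.7993e+02 -8.0000e-02 -4.9540e+01] F [2.2 0.9 2.9] gap 0.252
shift cm [-1.15 -1.71  0.2 ] spin 0.003
```

Request:
arm_command(plan=[{"translation": [-0.4, -0.6, 0], "spin": 0.003}, {"translation": [-0.4, -0.6, 0], "spin": 0}, {"translation": [-0.35, -0.5, 0], "spin": 0}, {"translation": [0, 0, 0], "spin": 0}, {"translation": [0, 0, 0], "spin": 0}])

```text
time_s: 32.6
tool_pos: [0.5406, -0.0397, -0.0102]
tcp_rot: [-179.9, -0.1, -49.7]
wrist_force: [1.4, 2.9, 5.3]
finger_gap: 0.246
```

Request:
arm_command(plan=[{"translation": [0, 0, 0], "spin": 0}, {"translation": [0, 0, 0], "spin": 0}, {"translation": [0, 0, 0], "spin": 0}, {"translation": [0, 0, 0], "spin": 0}, {"translation": [0, 0, -2], "spin": 0}, {"translation": [0, 0, -3], "spin": 0}, {"translation": [0, 0, -4], "spin": 0}, {"translation": [0, 3, -4], "spin": 0}, {"translation": [0, 4, -4], "spin": 0}, {"translation": [0, 4, -4], "spin": 0}, {"translation": [0, 4, -2], "spin": 0}], gripper=0.6)

```text
time_s: 33.7
tool_pos: [0.4321, -0.1315, 0.2124]
tcp_rot: [-179.9, -0.2, -49.7]
wrist_force: [0.4, -0.8, -0.2]
finger_gap: 0.602
```

Request:
arm_command(plan=[{"translation": [0, 4, 0], "spin": 0}, {"translation": [-4, 2, 0], "spin": 0}, {"translation": [-4, 0, 0], "spin": 0}, {"translation": [-4, 0, 0], "spin": 0}, {"translation": [-4, 0, 0], "spin": 0}, {"translation": [0, 0, 0], "spin": 0}])

```text
time_s: 34.3
tool_pos: [0.2815, -0.0456, 0.2099]
tcp_rot: [-179.9, -0.1, -49.6]
wrist_force: [1.4, -0.6, 0.2]
finger_gap: 0.601
```

Run:
```python
from h import *
t=imaging.capture("top");s=imaging.capture("scene")
for k in("top","scene"):
    for n in("pan_center","pan_grip","grater_center","seat","slicer_center","mill","mug","cheese"): print(k,n,[(np.round(r["position"],1).tolist(),round(r["conf"],2)) for r in models.spot_point(n,k)][:2])
st=robot.state();print(st["tool_pos"],st["time_s"])
g=s["img"].max(2)<70
print("expected grip",proj(s,[.541,-.0395,.034]),proj(t,[.541,-.0395,.034]))
f=lambda c,x,y:cv2.resize(c["img"][y:y+90,x:x+80],(400,450),interpolation=cv2.INTER_CUBIC)
cv2.imwrite("pics/f.png",np.hstack([f(t,265,120),f(s,330,165)]))
```

```text
top pan_center [([295.2, 163.5], 0.6)]
top pan_grip [([320.0, 184.0], 0.96)]
top grater_center [([295.2, 158.6], 0.88), ([373.8, 265.1], 0.88)]
top seat [([296.6, 155.0], 0.83), ([296.4, 163.5], 0.5)]
top slicer_center [([297.6, 163.3], 0.69), ([393.0, 181.7], 0.6)]
top mill [([228.7, 155.0], 0.8)]
top mug [([244.4, 219.4], 0.61), ([295.4, 154.6], 0.42)]
top cheese [([192.3, 184.3], 0.88)]
scene pan_center [([381.2, 229.1], 0.62)]
scene pan_grip [([343.3, 225.9], 0.66)]
scene grater_center [([227.5, 206.7], 0.98), ([221.2, 356.4], 0.93)]
scene seat [([384.0, 211.8], 0.67)]
scene slicer_center [([272.8, 293.8], 0.57)]
scene mill [([450.1, 195.5], 0.8), ([382.0, 230.3], 0.3)]
scene mug [([377.1, 158.7], 0.8)]
scene cheese [([444.7, 149.0], 0.91)]
[ 0.28343018 -0.0475027   0.20978009] 35.2
expected grip [345.16837311 225.52949985] [316.86455034 185.43449861]
```

View pics/f.png

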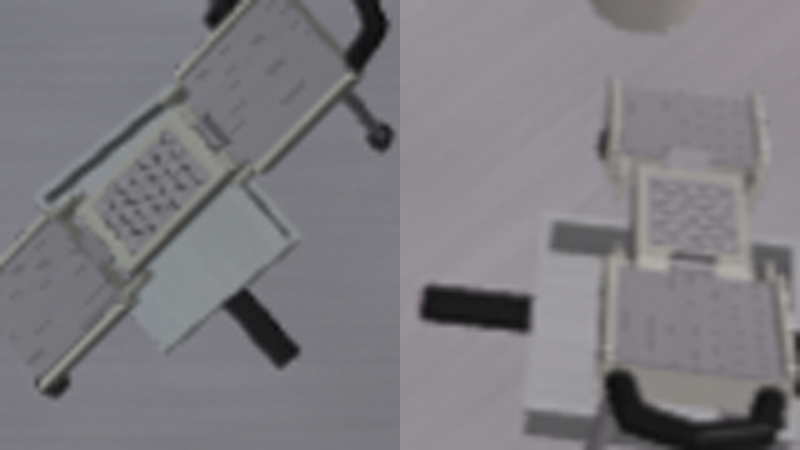

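Run:
```python
from h import *
t=imaging.capture("top")
a,b,c=[onz(t,(265+x/5-.5,120+y/5-.5),.036) for x,y in((300,237),(165,352),(40,205))]
ctr=(a+c)/2; d=a-b
print("pan centre",ctr,"yaw",np.degrees(np.arctan2(d[1],d[0])),"off",ctr[:2]-[.6265,.033])
print(robot.state()["qvel"].max(), robot.sign_off())
```

```text
pan centre [0.62352557 0.03066819 0.036     ] yaw -48.86741971435405 off [-0.00297443 -0.00233181]
the job is handed in; nothing more can be done
0.013505839713202607 None
```

The grating insert is pressed home in the window, teeth up, and the catch pan is slid in underneath. I let go of both, moved the arm clear and handed the job in at about 35 s. The job reports no verdict, so what follows rests on my own checks.

**How it went**
- **First grasp:** it missed, because the closed fingers sit about 21 mm higher than the reported TCP height. I found the offset by touching the bare table and allowed for it from then on.
- **Insert:** I hooked it in upper end first and pressed it square to the bed until it stopped hard at 52 N.
- **Pan:** I pulled it in by its handle, turning it about 7° to square it up.

**Last checks**
- **Insert:** both ends stayed solid when pressed with about 26–28 N. The contact heights follow the 30° slope to within about 0.005 rad. Neither clip angle could be measured directly.
- **Pan:** its centre is about 4 mm from below the seat and square to about 1°.
- **Other things:** the network positions for the slicing insert, mill, mug and cheese are unchanged to within a few pixels. The exception was one false slicing-insert hit on the seated insert in the top view.

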